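# Line up the desk stamps by size

## Robot

A 7-joint arm with a two-finger parallel gripper is mounted at the origin on the work surface. World frame = base frame: x ahead of the robot, y to its left, z up, the work surface at z = 0. Lengths are in m, angles in rad, forces in N, time in s.
With the tool pointing down it reaches from about 0.425 to 0.925 m from the base axis. Payload 6.8 kg.
Tool frame: the origin (TCP) lies midway between the tips of the shut fingers; the grasp point (between the pads) lies 19 mm behind it (env.grip_point_offset is the distance from the TCP to the grasp point, in m); z points along the fingers, x is the direction in which the jaws open and shut, and the axes are right-handed (so a half turn about z gives the same grasp; the last joint's range is limited). The gripper opens to 85 mm and grips with 20 to 120 N. Pads are 22 mm wide; open, the fingers measure 114 mm over their backs; the gripper's body (76 mm by 85 mm) begins 54 mm behind the grasp point. The pads swing forward as they close: fully open they stand 13 mm farther back than shut.
Start: joints at [1.004, 0.477, 0.022, 1.555, -0.011, 1.109, -0.083], TCP at [0.299, -0.605, 0.231] pointing down, gripper open.
Joint ranges: [-2.96, 2.96], [-0.34, 2.1], [-1.41, 1.46], [0.24, 2.44], [-1.37, 4.51], [0.17, 1.92], [-2.96, 2.96]. Speed limits (rad/s): [2.39, 2.39, 3.14, 3.14, 3.14, 3.14, 3.14].

## Interface

Orientations are given as [roll, pitch, yaw] about the fixed x, y, z axes, in that order (R = Rz(yaw) Ry(pitch) Rx(roll)).
In Python, from plant import env gives the robot as it stands.
- The arm moves only by the tool drive_tool, never from a script. Its argument "targets" is a list of rows, each an object with "travel": the shift along the tool's x, y, z in m, a list of three; "delta_rot": the turn, a rotation vector about the tool's x, y, z in degrees, a list of three; "grip": the finger opening in m, from 0 to 0.0854. A call has 1 to 5 rows; each row shifts and turns the commanded pose from where the row before left it, along the tool's axes as they then stand; what a row does not reach is not made up. A row lasts 1/8 s, in which the tool goes at most 62.5 mm and 10.7 degrees, less where a joint would pass 70% of its speed; a pose out of reach is approached as far as the arm can. A call with a gripper value outside its range is refused whole. The fingers move at their own pace and stop on an object; "force" is the grip in N (left out, the last holds). Time passes only in rows, so rows that do not move let the fingers close. It gives the time, the measured TCP pose, the force and the opening at its end, in the units of the state.
- env.sense(): the state, without advancing time (a new reading comes with each control period).
- env.snapshot(name): name is "scene" or "top" or "wrist"; returns the picture (480x640x3 uint8, blue, green, red); there is no depth.
- env.camera_info(name): a dict with "intrinsics" (3x3 intrinsics, pixels), "pose" (4x4, takes a point from camera to world coordinates). Camera axes: x right, y up, looking along -z (the intrinsics and any distortion apply to the point x, -y, -z); pixel columns grow to the right and rows downward; lengths in m; the calibration is good to about 2 mm. A picture is of the moment at which its call begins: read the wrist's pose just before it. camera_info takes no time and is no camera call; for the wrist camera it gives the pose at the moment of the call.
- env.job_done(): hands the job in, once; it reports no verdict.
Trained networks look in the newest picture that a camera, given by its name, has taken for a name from the list of things; names that differ only in an ending like _2 or _b are one class to them, and where a whole thing is asked for, a point or a joint stands for the part that bears it (a point fixed in the world has none). Each returns a list of dicts, best first, with "p" (0 to 1); they miss things now and then, are a little off and sometimes report something else, mostly with a low value. They report only what shows in the picture. A call takes as long as a camera call.
- env.spot_in(camera, query): "box" ([left, top, right, bottom] in pixels, round what is visible of it).
- env.regions_of(camera, query): "pixels" (480x640 bool, what is visible of it) and "box" ([left, top, right, bottom] in pixels, round what is visible of it).
- env.tip_of(camera, query): "location" ([column, row] in pixels: a listed point, or the origin of a listed thing).
The state is a dict: "time_s": time; "joint_pos": joint angles; "qvel": joint speeds; "effort": joint torques, N m; "tcp_pos": TCP position; "tool_rot": TCP orientation; "contact_force": force on the tool from outside, world axes, zero at the start; "wrist_torque": the same for the moment, N m; "width": opening from 0.0 (shut) to 1.0 (fully open).
Only numpy, scipy, OpenCV 4.12 (cv2) and the standard library are available. Lean on these libraries where they do the work, as an engineer would, in place of code of your own. Each camera call takes 0.05 s, during which the arm holds its last target. There are 200 camera calls.

## Task

Put the four self-inking stamps back on the clear bench in order of size: the smallest on the pad next to the ink bottle, then each next larger one, so that the largest is on the pad next to the clip pot. Each stands upright in the middle of its own pad with its wide side along the bench. Leave the ink bottle standing where it is.

Things in the scene. Friction and masses are not known exactly. Their poses are not given: they have to be found in the camera images.
- stamp_red: the smallest self-inking hand stamp: red plastic hood on a black frame with a clear foot, upright, 34 mm wide (along its y), 26 mm deep (along its x), 58 mm tall. Origin at the centre of its underside, z up. The hood, from 23 mm up to the top, has flat upright faces to grip, 26 mm across along x.
- stamp_blue: the second smallest self-inking hand stamp: blue plastic hood on a black frame with a clear foot, upright, 46 mm wide (along its y), 31 mm deep (along its x), 72 mm tall. Origin at the centre of its underside, z up. The hood, from 29 mm up to the top, has flat upright faces to grip, 31 mm across along x.
- stamp_green: the second largest self-inking hand stamp: green plastic hood on a black frame with a clear foot, upright, 58 mm wide (along its y), 36 mm deep (along its x), 86 mm tall. Origin at the centre of its underside, z up. The hood, from 34 mm up to the top, has flat upright faces to grip, 36 mm across along x.
- stamp_yellow: the largest self-inking hand stamp: yellow plastic hood on a black frame with a clear foot, upright, 70 mm wide (along its y), 41 mm deep (along its x), 100 mm tall. Origin at the centre of its underside, z up. The hood, from 40 mm up to the top, has flat upright faces to grip, 41 mm across along x.
- bay_a: dark grey rubber pad lying on the clear bench, one end pad (bench +y end); 50 mm (its x) by 74 mm (its y, along the bench), 2 mm thick, fixed. Origin at the centre of its underside, which is 32 mm above the desk; a stamp stands on its top, 34 mm above the desk. The pads are in the order a, b, c, d along the bench, 80 mm apart.
- bay_b: dark grey rubber pad lying on the clear bench, next to bay_a; 50 mm (its x) by 74 mm (its y, along the bench), 2 mm thick, fixed. Origin at the centre of its underside, which is 32 mm above the desk; a stamp stands on its top, 34 mm above the desk. The pads are in the order a, b, c, d along the bench, 80 mm apart.
- bay_c: dark grey rubber pad lying on the clear bench, next to bay_d; 50 mm (its x) by 74 mm (its y, along the bench), 2 mm thick, fixed. Origin at the centre of its underside, which is 32 mm above the desk; a stamp stands on its top, 34 mm above the desk. The pads are in the order a, b, c, d along the bench, 80 mm apart.
- bay_d: dark grey rubber pad lying on the clear bench, other end pad (bench -y end); 50 mm (its x) by 74 mm (its y, along the bench), 2 mm thick, fixed. Origin at the centre of its underside, which is 32 mm above the desk; a stamp stands on its top, 34 mm above the desk. The pads are in the order a, b, c, d along the bench, 80 mm apart.
- ink_bottle: small white bottle of stamp ink with a blue band and black cap, 30 mm in diameter, 58 mm tall, standing loose on the bench just beyond one end pad (either bay_a or bay_d), 75 mm from the middle of that pad. Origin at the centre of its underside. An amber pot of paper clips (52 mm across, 45 mm tall) stands beyond the other end pad.
- bench: clear acrylic bench, fixed: 74 mm deep (its x), 464 mm long (its y), top surface 32 mm above the desk. Origin at the centre of its underside, on the desk.

How it is judged:
By the outcome, as a careful person would: the job done as asked, in the order asked, and still so for the second after the job is handed in, with the robot touching nothing.
It also fails if it takes over 104 s, if anything falls off the work surface, if the arm or the gripper's body presses on something with over 40 N, if the wrist force passes 120 N, or if a joint passes its speed limit or range.

## Working session

There is one attempt and no reset: what is moved stays moved. The work goes in short steps, Python scripts to look and compute and a tool call to move; the robot and the scene stay as the last step left them, time stands still between calls to the robot, and variables do not carry over. Pictures are saved under pics/ and viewed, about 12 in all and at most 16, crops included, and the job is handed in when it is done.

Besides the shell and the picture viewer there is one more tool, called after "Emit:" as name(argument=value, ...) on one line, values as JSON. drive_tool: Moves the arm, as the interface text tells. Its arguments: {"type":"object","properties":{"targets":{"type":"array","items":{"type":"object","properties":{"travel":{"type":"array","items":{"type":"number"}},"delta_rot":{"type":"array","items":{"type":"number"}},"grip":{"type":"number"}}}},"force":{"type":"number"}},"required":["targets"]}

```bash
ls; mkdir -p pics
python3 - <<'E'
from plant import env
import cv2
s=env.sense();print({k:s[k] for k in('time_s','tcp_pos','tool_rot','width','joint_pos')},env.grip_point_offset)
for n in('scene','top'):
    im=env.snapshot(n);cv2.imwrite(f'pics/{n}0.png',im)
    ci=env.camera_info(n);print(n,ci)
    for q in('stamp_red','stamp_blue','stamp_green','stamp_yellow','bay_a','ink_bottle','bench'):
        r=env.regions_of(n,q)
        print(q,[(round(d['p'],2),[int(v) for v in d['box']]) for d in r[:5]])
E
```

```text
pics
{'time_s': 0.0, 'tcp_pos': array([ 0.29864702, -0.60467926,  0.23032294]), 'tool_rot': array([ 3.14147691e+00,  1.80465264e-03, -1.11198752e+00]), 'width': 0.9996401392426587, 'joint_pos': array([ 1.00393751,  0.4777937 ,  0.02233304,  1.55646784, -0.01151728,
        1.10926731, -0.08306958])} 0.0187
scene {'intrinsics': array([[597.63349481,   0.        , 314.22342323],
       [  0.        , 597.63349481, 238.19331728],
       [  0.        ,   0.        ,   1.        ]]), 'pose': array([[-0.44697254, -0.7144635 ,  0.53829124,  1.07957079],
       [ 0.89452278, -0.3524914 ,  0.27491601,  0.27374014],
       [-0.00667442,  0.60439368,  0.79665785,  0.8643726 ],
       [ 0.        ,  0.        ,  0.        ,  1.        ]])}
stamp_red [(0.71, [295, 182, 319, 213]), (0.4, [474, 213, 531, 272])]
stamp_blue [(0.59, [158, 219, 430, 356]), (0.56, [229, 121, 254, 167]), (0.47, [474, 213, 531, 272])]
stamp_green [(0.67, [284, 267, 332, 304]), (0.56, [360, 187, 396, 243])]
stamp_yellow [(0.95, [477, 216, 532, 271]), (0.52, [199, 233, 249, 271]), (0.33, [284, 266, 333, 302])]
bay_a [(0.98,
[... 325 characters left out ...]
7, 234.77670887],
       [  0.        ,   0.        ,   1.        ]]), 'pose': array([[ 0.02229675,  0.99572098, -0.08968043,  0.41527408],
       [-0.9996457 ,  0.02350884,  0.01248195,  0.01082362],
       [ 0.01453682,  0.08937035,  0.99589237,  0.94435163],
       [ 0.        ,  0.        ,  0.        ,  1.        ]])}
stamp_red [(0.81, [345, 258, 368, 277])]
stamp_blue [(0.98, [438, 292, 474, 320])]
stamp_green [(0.97, [261, 255, 302, 286])]
stamp_yellow [(0.18, [264, 256, 299, 288])]
bay_a [(0.78, [246, 159, 286, 189]), (0.72, [330, 161, 373, 186]), (0.68, [376, 159, 416, 191]), (0.65, [285, 164, 329, 185])]
ink_bottle [(0.52, [428, 163, 447, 184])]
bench [(0.97, [204, 153, 455, 203])]
```

View pics/scene0.png

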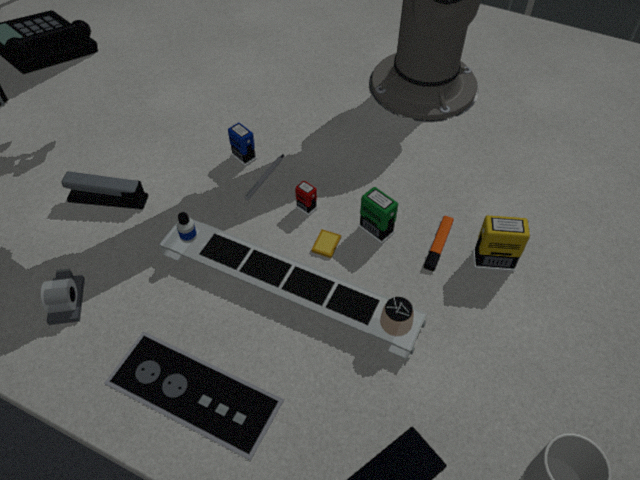

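View pics/top0.png

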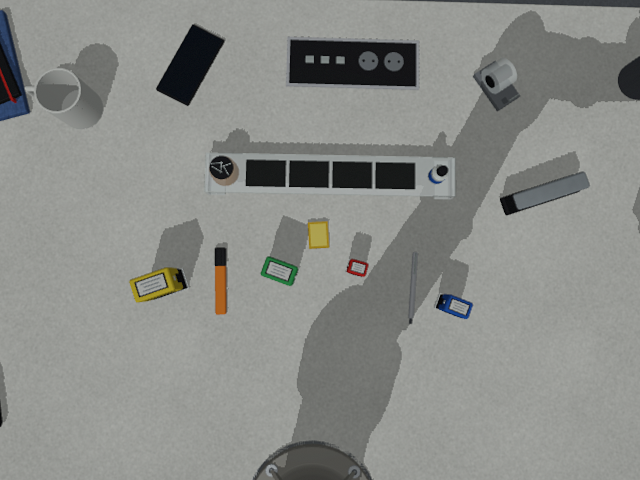

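The scene picture shows the four stamps upright: yellow (505,240), green (378,215), red (306,196), blue (241,143). In the top picture the ink bottle (438,174) is at the bench's -y end and the clip pot (223,170) at its +y end. So the order is red on bay_d, blue on c, green on b, yellow on a. Next I fit hood boxes to colour masks.

```bash
cat > h.py <<'E'
import numpy as np,cv2
from scipy.optimize import minimize
from plant import env
D={'red':(.026,.034,.058,.023),'blue':(.031,.046,.072,.029),'green':(.036,.058,.086,.034),'yellow':(.041,.070,.100,.040)}
def proj(ci,P):
    T=np.linalg.inv(ci['pose']);q=(np.c_[P,np.ones(len(P))]@T.T)[:,:3]*[1,-1,-1]
    u=q@ci['intrinsics'].T;return u[:,:2]/u[:,2:]
def ray(ci,uv,z):
    d=np.linalg.inv(ci['intrinsics'])@[uv[0],uv[1],1];d=ci['pose'][:3,:3]@(d*[1,-1,-1]);o=ci['pose'][:3,3]
    return o+d*(z-o[2])/d[2]
def corners(p,d,w,z0,z1):
    c,s=np.cos(p[2]),np.sin(p[2])
    return np.array([[p[0]+c*a-s*b,p[1]+s*a+c*b,z] for z in((z0,z1) if z1>z0 else (z0,)) for a in(-d/2,d/2) for b in(-w/2,w/2)])
HUE={'red':(172,8),'blue':(105,130),'green':(45,90),'yellow':(20,35)}
def cmask(im,c,box):
    h=cv2.cvtColor(cv2.GaussianBlur(im,(3,3),0),cv2.COLOR_BGR2HSV);H,S,V=cv2.split(h)
    a,b=HUE[c];m=((H>=a)&(H<=b)) if a<b else ((H>=a)|(H<=b))
    m=m&(S>110)&(V>40);k=np.zeros(m.shape,bool);k[box[1]:box[3],box[0]:box[2]]=1
    m=(m&k).astype('u1');n,l,st,_=cv2.connectedComponentsWithStats(m)
    if n<2:return None
    return l==1+np.argmax(st[1:,4])
SS=8
def poly(ci,P,off):
    u=(proj(ci,P)-off)*SS
    return cv2.convexHull(u.astype(np.float32))
def fit(views,P0,dims):
    # views: (ci, hull points); maximise overlap of convex outlines
    d,w,z0,z1=dims
    def cost(p):
        t=0
        for ci,h in views:
            a=cv2.convexHull(proj(ci,corners(p,d,w,z0,z1)).astype(np.float32))
            i=cv2.intersectConvexConvex(a,h)[0]
            t+=1-i/(cv2.contourArea(a)+cv2.contourArea(h)-i)
        return t/len(views)
    best=None
    for yaw in np.arange(0,np.pi,np.pi/8):
        r=minimize(cost,[P0[0],P0[1],yaw],method='Nelder-Mead',options=dict(initial_simplex=[[P0[0],P0[1],yaw],[P0[0]+.01,P0[1],yaw],[P0[0],P0[1]+.01,yaw],[P0[0],P0[1],yaw+.25]],xatol=1e-5,fatol=1e-5))
        if best is None or r.fun<best.fun:best=r
    return best.x,best.fun
def hull(m):
    # pixel centre outline, grown by half a pixel
    big=cv2.resize(m.astype('u1'),None,fx=4,fy=4,interpolation=cv2.INTER_NEAREST)
    c=max(cv2.findContours(big,cv2.RETR_EXTERNAL,cv2.CHAIN_APPROX_NONE)[0],key=cv2.contourArea)
    return cv2.convexHull(((c.astype(np.float32)+.5)/4-.5))
E
cat > m1.py <<'E'
from h import *
B={'scene':{'red':(285,172,330,220),'blue':(220,112,262,172),'green':(350,178,405,250),'yellow':(468,205,540,280)},
   'top':{'red':(335,250,378,285),'blue':(430,285,482,328),'green':(252,247,308,295),'yellow':(122,255,196,310)}}
I={n:cv2.imread(f'pics/{n}0.png') for n in B};C={n:env.camera_info(n) for n in B}
for c,(d,w,H,z0) in D.items():
    V=[(C[n],hull(cmask(I[n],c,B[n][c]))) for n in B]
    P0=ray(C['top'],V[1][1].mean((0,1)),H*.8)
    for name,v in(('both',V),('scene',V[:1]),('top',V[1:])):
        p,f=fit(v,P0,(d,w,z0,H));print(c,name,np.round(p[:2],4),round(np.degrees(p[2]),1),round(f,3),'R',round(np.hypot(*p[:2]),3))
PB={'scene':(190,225,390,330),'top':(240,155,420,193)}
allv={}
for n in B:
    g=cv2.cvtColor(I[n],cv2.COLOR_BGR2GRAY);m=np.zeros(g.shape,'u1');l,t,r,b=PB[n];m[t:b,l:r]=g[t:b,l:r]<45
    k,lab,st,ce=cv2.connectedComponentsWithStats(m)
    ids=sorted([i for i in range(1,k) if st[i,4]>400],key=lambda i:ce[i][0]);print(n,[(ce[i].round(),st[i,4]) for i in ids])
    for j,i in enumerate(ids[:4] if n=='top' else ids[:4]):
        h=hull(lab==i);pad='abcd'[j] if n=='top' else 'dcba'[j]
        p,f=fit([(C[n],h)],ray(C[n],h.mean((0,1)),.034),(.05,.074,.034,.034))
        print(n,pad,np.round(p[:2],4),round(np.degrees(p[2]),1),round(f,3));allv.setdefault(pad,[]).append(p)
for n,uv in(('scene',(187,226)),('top',(438,174))):print('bottle',n,ray(C[n],uv,.07))
E
python3 m1.py
```

```text
red both [ 0.4391 -0.073 ] -15.0 0.18 R 0.445
red scene [ 0.4409 -0.0691] 41.0 0.23 R 0.446
red top [ 0.4391 -0.0732] 164.9 0.086 R 0.445
blue both [ 0.3747 -0.2473] 160.9 0.17 R 0.449
blue scene [ 0.373  -0.2463] -30.7 0.223 R 0.447
blue top [ 0.3747 -0.2473] -18.7 0.075 R 0.449
green both [0.4294 0.0654] -19.3 0.11 R 0.434
green scene [0.4269 0.0664] 152.5 0.143 R 0.432
green top [0.4294 0.0644] 160.8 0.066 R 0.434
yellow both [0.4011 0.2778] 199.7 0.076 R 0.488
yellow scene [0.4    0.2794] 196.5 0.08 R 0.488
yellow top [0.4017 0.2762] 19.7 0.044 R 0.488
scene [(array([225., 251.]), np.int32(968)), (array([265., 268.]), np.int32(1032)), (array([308., 285.]), np.int32(1100)), (array([352., 304.]), np.int32(1179))]
scene d [ 0.611  -0.1388] 0.7 0.02
scene c [ 0.6105 -0.0589] 1.0 0.019
scene b [0.6098 0.0208] 180.2 0.014
scene a [0.6093 0.1009] 180.4 0.021
top [(array([265., 173.]), np.int32(972)), (array([308., 174.]), np.int32(967)), (array([351., 175.]), np.int32(966)), (array([395., 175.]), np.int32(965))]
top a [0.6115 0.0974] 181.4 0.084
top b [0.6116 0.0179] 181.4 0.083
top c [ 0.6118 -0.0634] 181.4 0.093
top d [ 0.6119 -0.143 ] 1.4 0.09
bottle scene [ 0.61514955 -0.2057134   0.07      ]
bottle top [ 0.60799201 -0.2132085   0.07      ]
```

```bash
cat >> h.py <<'E'
from scipy.spatial.transform import Rotation as Ro
def tcpT():
    s=env.sense();T=np.eye(4);T[:3,:3]=Ro.from_euler('xyz',s['tool_rot']).as_matrix();T[:3,3]=s['tcp_pos'];return T
def plan(pos,yawdeg,n,start=None):
    """rows from measured pose to tool-down pose"""
    T=tcpT() if start is None else start
    R1=Ro.from_euler('xyz',[np.pi,0,np.radians(yawdeg)]);R0=Ro.from_matrix(T[:3,:3])
    rv=(R0.inv()*R1).as_rotvec()
    out=[]
    for i in range(n):
        R=R0*Ro.from_rotvec(rv*i/n);t=R.inv().apply((np.array(pos)-T[:3,3])/n)
        out.append(([round(float(x),3 if n>1 else 4) for x in t],[round(float(x),1) for x in np.degrees(rv/n)]))
    for o in out:print(o)
    print('start',T[:3,3].round(4),Ro.from_matrix(T[:3,:3]).as_euler('xyz',True).round(2))
E
python3 - <<'E'
from h import *
ci=env.camera_info('wrist');print(ci['intrinsics'],(np.linalg.inv(tcpT())@ci['pose']).round(4))
plan([.375,-.247,.20],-18.8,7)
E
```

```text
[[363.11866725   0.         321.53542707]
 [  0.         363.11866725 238.33806344]
 [  0.           0.           1.        ]] [[ 1.000e+00 -3.000e-04  8.000e-04  5.000e-04]
 [-1.000e-04 -9.616e-01 -2.746e-01 -6.940e-02]
 [ 8.000e-04  2.746e-01 -9.616e-01 -1.421e-01]
 [ 0.000e+00  0.000e+00  0.000e+00  1.000e+00]]
([-0.041, -0.032, 0.004], [0.0, -0.0, -6.4])
([-0.037, -0.037, 0.004], [0.0, -0.0, -6.4])
([-0.033, -0.041, 0.004], [0.0, -0.0, -6.4])
([-0.028, -0.044, 0.004], [0.0, -0.0, -6.4])
([-0.023, -0.047, 0.004], [0.0, -0.0, -6.4])
([-0.018, -0.049, 0.004], [0.0, -0.0, -6.4])
([-0.012, -0.051, 0.004], [0.0, -0.0, -6.4])
start [ 0.299  -0.6052  0.2313] [-180.     -0.    -63.71]
```

Emit:
drive_tool(targets=[{"travel":[-0.041,-0.032,0.004],"delta_rot":[0,0,-6.4],"grip":0.0854},{"travel":[-0.037,-0.037,0.004],"delta_rot":[0,0,-6.4],"grip":0.0854},{"travel":[-0.033,-0.041,0.004],"delta_rot":[0,0,-6.4],"grip":0.0854},{"travel":[-0.028,-0.044,0.004],"delta_rot":[0,0,-6.4],"grip":0.0854},{"travel":[-0.023,-0.047,0.004],"delta_rot":[0,0,-6.4],"grip":0.0854}], force=40)

```text
time_s: 1.42
tcp_pos: [0.3538, -0.3479, 0.2115]
tool_rot: [3.141, -0.001, -0.55]
contact_force: [1.2, 0.3, 0.1]
width: 1.004
```

Emit:
drive_tool(targets=[{"travel":[-0.018,-0.049,0.004],"delta_rot":[0,0,-6.4],"grip":0.0854},{"travel":[-0.012,-0.051,0.004],"delta_rot":[0,0,-6.4],"grip":0.0854},{"travel":[0,0,0],"delta_rot":[0,0,0],"grip":0.0854},{"travel":[0,0,0],"delta_rot":[0,0,0],"grip":0.0854}])

```text
time_s: 1.92
tcp_pos: [0.3749, -0.2478, 0.2036]
tool_rot: [3.141, -0.001, -0.331]
contact_force: [0.0, 0.0, -0.1]
width: 1.002
```

```bash
cat > wr.py <<'E'
import sys,json
from h import *
def grab(tag):
    ci=env.camera_info('wrist');im=env.snapshot('wrist');cv2.imwrite(f'pics/{tag}.png',im);return ci,im
def locate(ci,im,c,guess,zb=0.):
    """guess x,y ; hood fit in wrist view standing at height zb"""
    d,w,H,z0=D[c];u=proj(ci,corners((guess[0],guess[1],0),w+.03,w+.03,zb,zb+H+.005))
    l,t=np.maximum(u.min(0),0).astype(int);r,b=u.max(0).astype(int)
    m=cmask(im,c,(l,t,r,b));h=hull(m)
    p,f=fit([(ci,h)],guess,(d,w,zb+z0,zb+H))
    print(c,p[:2].round(4),round(np.degrees(p[2]),1),'f',round(f,3),'px',int(m.sum()),'hullbox',h.min((0,1)).round(),h.max((0,1)).round());return p
def pads(ci,im,guesses):
    g=cv2.cvtColor(im,cv2.COLOR_BGR2GRAY)
    for k,(x,y) in guesses.items():
        u=proj(ci,corners((x,y,.02),.058,.079,.034,.034))
        if (u.min(0)<0).any() or (u.max(0)>[639,479]).any():print(k,'out');continue
        msk=np.zeros(g.shape,'u1');cv2.fillConvexPoly(msk,cv2.convexHull(u.astype(np.int32)),1)
        th,_=cv2.threshold(g[msk>0].reshape(-1,1),0,255,cv2.THRESH_OTSU);th=min(th,70);m=(g<th)&(msk>0)
        n,l,st,_=cv2.connectedComponentsWithStats(m.astype('u1'));m=l==1+np.argmax(st[1:,4])
        p,f=fit([(ci,hull(m))],(x,y),(.05,.074,.034,.034))
        print('pad',k,p[:2].round(4),round(np.degrees(p[2]),2),'f',round(f,3),'th',th,'px',int(m.sum()))
PADS={'a':(.6105,.099),'b':(.6108,.0193),'c':(.6111,-.061),'d':(.6114,-.141)}
E
python3 - <<'E'
from wr import *
ci,im=grab('w1');s=env.sense();print(s['time_s'],s['tcp_pos'],s['joint_pos'])
locate(ci,im,'blue',(.3747,-.2473));pads(ci,im,PADS)
E
```

```text
1.975 [ 0.37475906 -0.24829388  0.20356283] [ 0.71204784  0.15402561 -0.29079354  2.08600496  0.05643152  0.90800953
  0.05767984]
blue [ 0.3743 -0.247 ] -20.6 f 0.065 px 1359 hullbox [301. 189.] [340. 252.]
a out
b out
c out
d out
```

View pics/w1.png

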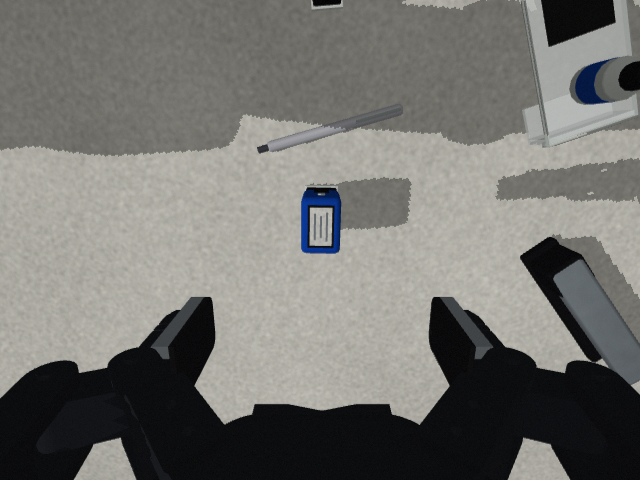

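The wrist picture shows the blue stamp at (321,222), centred under the jaws and aligned with the tool. The pen is clear at (330,130). Descending to grip.

Emit:
drive_tool(targets=[{"travel":[0,-0.001,0.05],"grip":0.0854},{"travel":[0,0,0.06],"grip":0.07},{"travel":[0,0,0.042],"grip":0.06},{"travel":[0,0,0.02],"grip":0.055},{"travel":[0,0,0],"grip":0.04}])

```text
validation failed for argument at $.ta...
```

Emit:
drive_tool(targets=[{"travel":[0,0,0],"grip":0.02},{"travel":[0,0,0],"grip":0.02},{"travel":[0,0,0],"grip":0.02},{"travel":[0,0,0],"grip":0.02}])

```text
validation failed for argument at $.ta...
```

All three fields are required in each row.

Emit:
drive_tool(targets=[{"travel":[0,-0.001,0.05],"delta_rot":[0,0,0],"grip":0.0854},{"travel":[0,0,0.06],"delta_rot":[0,0,0],"grip":0.07},{"travel":[0,0,0.042],"delta_rot":[0,0,0],"grip":0.06},{"travel":[0,0,0.02],"delta_rot":[0,0,0],"grip":0.055},{"travel":[0,0,0],"delta_rot":[0,0,0],"grip":0.04}])

```text
time_s: 2.6
tcp_pos: [0.3739, -0.2469, 0.03]
tool_rot: [-3.141, 0.003, -0.332]
contact_force: [-0.2, 0.2, -0.1]
width: 0.471
```

Emit:
drive_tool(targets=[{"travel":[0,0,0],"delta_rot":[0,0,0],"grip":0.02},{"travel":[0,0,0],"delta_rot":[0,0,0],"grip":0.02},{"travel":[0,0,0],"delta_rot":[0,0,0],"grip":0.02},{"travel":[0,0,0],"delta_rot":[0,0,0],"grip":0.02}])

```text
time_s: 3.1
tcp_pos: [0.3754, -0.2463, 0.0317]
tool_rot: [3.141, -0.001, -0.33]
contact_force: [-0.0, -0.5, -1.3]
width: 0.357
```

Run:
```python
from wr import *
s=env.sense();print(s['width']*85.4,s['time_s'])
T=tcpT();T[2,3]+=.12;print('after lift .12:');plan([.60,-.061,.19],1,5,T)
```

```text
30.527325383933114 3.1
after lift .12:
([0.03, -0.05, -0.008], [0.0, -0.0, -4.0])
([0.034, -0.047, -0.008], [0.0, -0.0, -4.0])
([0.037, -0.045, -0.008], [0.0, -0.0, -4.0])
([0.04, -0.042, -0.008], [0.0, -0.0, -4.0])
([0.043, -0.039, -0.008], [0.0, -0.0, -4.0])
start [ 0.3754 -0.2463  0.1517] [ 1.7999e+02 -5.0000e-02 -1.8920e+01]
```

Emit:
drive_tool(targets=[{"travel":[0,0,-0.02],"delta_rot":[0,0,0],"grip":0.02},{"travel":[0,0,-0.05],"delta_rot":[0,0,0],"grip":0.02},{"travel":[0,0,-0.05],"delta_rot":[0,0,0],"grip":0.02}])

```text
time_s: 3.48
tcp_pos: [0.3748, -0.2459, 0.1526]
tool_rot: [-3.141, 0.001, -0.33]
contact_force: [1.1, -0.5, -1.0]
width: 0.357
```

Emit:
drive_tool(targets=[{"travel":[0.03,-0.05,-0.008],"delta_rot":[0,0,-4],"grip":0.02},{"travel":[0.034,-0.047,-0.008],"delta_rot":[0,0,-4],"grip":0.02},{"travel":[0.037,-0.045,-0.008],"delta_rot":[0,0,-4],"grip":0.02},{"travel":[0.04,-0.042,-0.008],"delta_rot":[0,0,-4],"grip":0.02},{"travel":[0.043,-0.039,-0.008],"delta_rot":[0,0,-4],"grip":0.02}])

```text
time_s: 4.1
tcp_pos: [0.6004, -0.06, 0.1917]
tool_rot: [3.141, -0.0, 0.021]
contact_force: [0.9, -1.1, -0.0]
width: 0.362
```

Emit:
drive_tool(targets=[{"travel":[0,0,0],"delta_rot":[0,0,0],"grip":0.02},{"travel":[0,0,0],"delta_rot":[0,0,0],"grip":0.02}])

```text
time_s: 4.35
tcp_pos: [0.5985, -0.0615, 0.1908]
tool_rot: [3.141, 0.001, 0.019]
contact_force: [0.4, 0.6, -0.7]
width: 0.353
```

Run:
```python
from wr import *
ci,im=grab('w2');s=env.sense();print(s['time_s'],s['tcp_pos'],s['width'],s['contact_force'])
pads(ci,im,PADS)
```

```text
4.4 [ 0.59813223 -0.06234536  0.1907637 ] 0.358325022615058 [-0.38976262 -0.96973673 -1.21183796]
a out
pad b [0.6105 0.0196] 180.91 f 0.022 th 70 px 6210
pad c [ 0.6106 -0.0605] 0.68 f 0.079 th 70 px 4948
pad d [ 0.6142 -0.1372] 4.66 f 0.2 th 70 px 2945
```

View pics/w2.png

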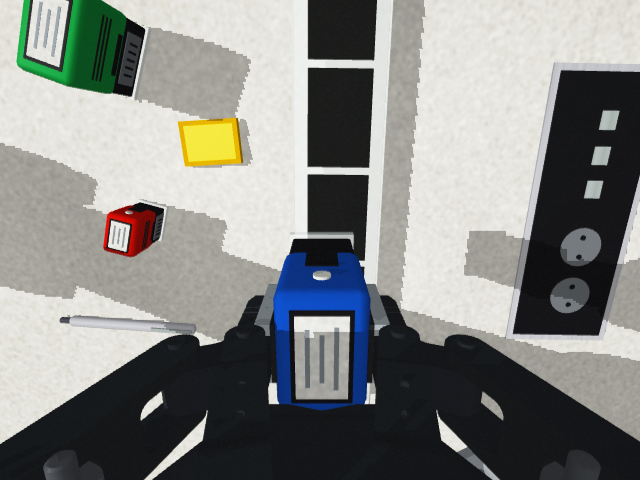

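The wrist picture shows blue held square in the jaws, with its label centre near (321,357). Pad b is at (338,118), and pad c is partly hidden at (338,215). Next I check the grip offset from the label and plan the placing.

Run:
```python
from wr import *
im=cv2.imread('pics/w2.png');ci=env.camera_info('wrist');T=tcpT()
for uv in((290,311),(354,311),(290,403),(354,403),(322,357)):
    P=ray(ci,uv,T[2,3]+.072-.0315);print((np.linalg.inv(T)@np.r_[P,1])[:3].round(4))
plan([.6114,-.0604,.075],0.8,3)
```

```text
[-0.0096 -0.0168 -0.0405]
[ 0.0101 -0.0168 -0.0405]
[-0.0105  0.0171 -0.0405]
[ 0.0109  0.0171 -0.0405]
[ 0.0002 -0.0005 -0.0405]
([0.004, -0.001, 0.039], [0.0, 0.0, 0.1])
([0.004, -0.001, 0.039], [0.0, 0.0, 0.1])
([0.004, -0.001, 0.039], [0.0, 0.0, 0.1])
start [ 0.5981 -0.0623  0.1908] [1.7995e+02 9.0000e-02 1.0000e+00]
```

Emit:
drive_tool(targets=[{"travel":[0.005,-0.001,0.04],"delta_rot":[0,0,0],"grip":0.02},{"travel":[0.005,0,0.04],"delta_rot":[0,0,0],"grip":0.02},{"travel":[0.003,0,0.033],"delta_rot":[0,0,0],"grip":0.02},{"travel":[0,0,0],"delta_rot":[0,0,0],"grip":0.02}])

```text
time_s: 4.9
tcp_pos: [0.6092, -0.0616, 0.0759]
tool_rot: [3.141, 0.006, 0.017]
contact_force: [0.6, -0.4, -0.6]
width: 0.363
```

Emit:
drive_tool(targets=[{"travel":[0,0,0],"delta_rot":[0,0,0],"grip":0.02}])

```text
time_s: 5.03
tcp_pos: [0.6124, -0.0608, 0.0796]
tool_rot: [3.141, -0.001, 0.018]
contact_force: [-0.6, 0.6, -0.5]
width: 0.358
```

Emit:
drive_tool(targets=[{"travel":[0,0,0],"delta_rot":[0,0,0],"grip":0.02}])

```text
time_s: 5.15
tcp_pos: [0.6132, -0.0603, 0.0802]
tool_rot: [3.141, -0.003, 0.018]
contact_force: [0.1, 0.4, -0.2]
width: 0.357
```

Emit:
drive_tool(targets=[{"travel":[0,0,0.01],"delta_rot":[0,0,0],"grip":0.02},{"travel":[0,0,0.003],"delta_rot":[0,0,0],"grip":0.02},{"travel":[0,0,0],"delta_rot":[0,0,0],"grip":0.02},{"travel":[0,0,0],"delta_rot":[0,0,0],"grip":0.02}])

```text
time_s: 5.65
tcp_pos: [0.6121, -0.0599, 0.0655]
tool_rot: [3.141, 0.0, 0.019]
contact_force: [-1.5, -0.1, 5.4]
width: 0.358
```

Emit:
drive_tool(targets=[{"travel":[0,0,0.001],"delta_rot":[0,0,0],"grip":0.02},{"travel":[0,0,0.001],"delta_rot":[0,0,0],"grip":0.02}])

```text
time_s: 5.9
tcp_pos: [0.6122, -0.0599, 0.0654]
tool_rot: [3.141, 0.0, 0.019]
contact_force: [-10.3, -1.0, 27.8]
width: 0.359
```

Emit:
drive_tool(targets=[{"travel":[0,0,-0.002],"delta_rot":[0,0,0],"grip":0.02},{"travel":[0,0,0],"delta_rot":[0,0,0],"grip":0.05},{"travel":[0,0,0],"delta_rot":[0,0,0],"grip":0.06},{"travel":[0,0,0],"delta_rot":[0,0,0],"grip":0.065}])

```text
time_s: 6.4
tcp_pos: [0.6122, -0.0599, 0.065]
tool_rot: [-3.141, 0.0, 0.019]
contact_force: [0.2, -0.4, 0.5]
width: 0.76
```

Emit:
drive_tool(targets=[{"travel":[0,0,-0.02],"delta_rot":[0,0,0],"grip":0.065},{"travel":[0,0,-0.05],"delta_rot":[0,0,0],"grip":0.07},{"travel":[0,0,-0.05],"delta_rot":[0,0,0],"grip":0.0854}])

```text
time_s: 6.78
tcp_pos: [0.6123, -0.0597, 0.1878]
tool_rot: [-3.141, -0.0, 0.019]
contact_force: [0.1, -0.1, -0.1]
width: 0.994
```

Run:
```python
from wr import *
ci,im=grab('w3');s=env.sense();print(s['time_s'],s['tcp_pos'],s['width'])
locate(ci,im,'blue',(.6122,-.0600),.034);pads(ci,im,PADS)
plan([.4391,-.073,.18],-15,4)
```

```text
6.825 [ 0.61620113 -0.05935102  0.19548736] 0.998585362520273
blue [ 0.6123 -0.0597] 181.2 f 0.04 px 2169 hullbox [297. 200.] [346. 278.]
a out
pad b [0.6105 0.0196] 0.49 f 0.012 th 70 px 6346
pad c [ 0.611  -0.0603] 0.41 f 0.032 th 70 px 3820
pad d [ 0.6116 -0.1389] 180.42 f 0.038 th 70 px 4198
([-0.044, 0.003, 0.003], [-0.0, -0.2, 4.0])
([-0.044, 0.006, 0.003], [-0.0, -0.2, 4.0])
([-0.044, 0.009, 0.004], [-0.0, -0.2, 4.0])
([-0.043, 0.012, 0.004], [-0.0, -0.2, 4.0])
start [ 0.6162 -0.0594  0.1955] [179.96  -0.65   1.1 ]
```

View pics/w3.png

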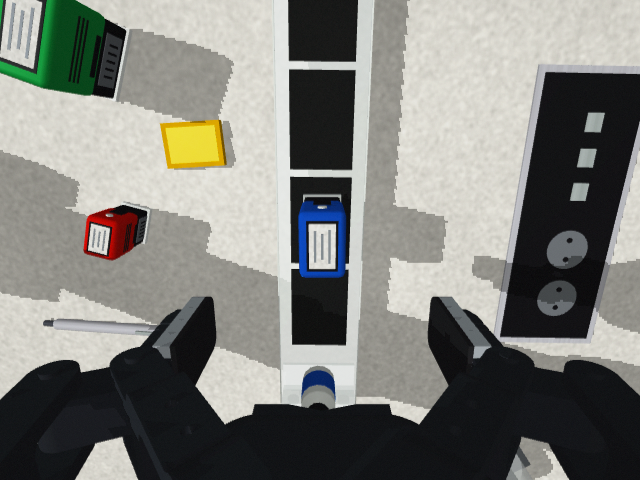

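The wrist picture shows blue standing on pad c at (323,245), and pads b (320,120) and d (320,305) are clear. Blue is about 1.3 mm off centre in x. Red is at (115,232), so I go there next.

Emit:
drive_tool(targets=[{"travel":[-0.043,0.003,0.002],"delta_rot":[0,0,4],"grip":0.0854},{"travel":[-0.043,0.006,0.002],"delta_rot":[0,0,4],"grip":0.0854},{"travel":[-0.043,0.009,0.002],"delta_rot":[0,0,4],"grip":0.0854},{"travel":[-0.043,0.012,0.002],"delta_rot":[0,0,4],"grip":0.0854},{"travel":[0,0,0],"delta_rot":[0,0,0],"grip":0.0854}])

```text
time_s: 7.45
tcp_pos: [0.4347, -0.0755, 0.1778]
tool_rot: [3.14, 0.001, -0.262]
contact_force: [0.3, 0.4, 1.3]
width: 1.001
```

Emit:
drive_tool(targets=[{"travel":[0,0,0],"delta_rot":[0,0,0],"grip":0.0854},{"travel":[0,0,0],"delta_rot":[0,0,0],"grip":0.0854}])

```text
time_s: 7.7
tcp_pos: [0.4393, -0.0746, 0.1779]
tool_rot: [-3.141, -0.002, -0.26]
contact_force: [-0.8, -0.8, 0.0]
width: 1.0
```

Run:
```python
from wr import *
ci,im=grab('w4');s=env.sense();print(s['time_s'],s['tcp_pos'],s['width'],s['joint_pos'])
p=locate(ci,im,'red',(.4391,-.073));pads(ci,im,PADS)
plan([p[0],p[1],.023],np.degrees(p[2])%180-(180 if np.degrees(p[2])%180>90 else 0),1)
```

```text
7.75 [ 0.43908347 -0.07460357  0.17765574] 0.9992258604330851 [ 0.41827951  0.19601457 -0.43174107  2.11442804  0.10811914  0.8504589
 -0.33707704]
red [ 0.4386 -0.0715] 166.4 f 0.069 px 937 hullbox [302. 198.] [336. 248.]
a out
b out
pad c [ 0.6107 -0.0601] 0.44 f 0.117 th 70 px 5961
pad d [ 0.6106 -0.1394] 180.32 f 0.026 th 70 px 5245
([-0.0015, -0.0028, 0.1547], [-0.0, -0.1, -1.3])
start [ 0.4391 -0.0746  0.1777] [-1.7996e+02 -6.0000e-02 -1.4870e+01]
```

View pics/w4.png

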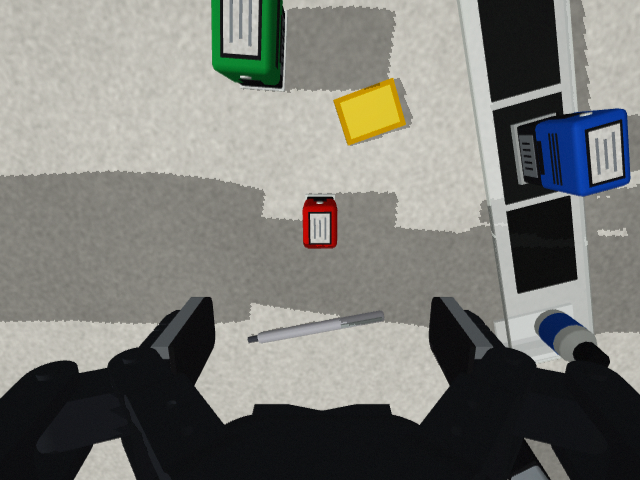

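The wrist picture shows red at (320,223), centred under the jaws. The pen is at (315,327), well outside the finger path, and blue is upright on its pad. Descending.

Emit:
drive_tool(targets=[{"travel":[-0.001,-0.002,0.05],"delta_rot":[0,0,-1],"grip":0.0854},{"travel":[0,0,0.055],"delta_rot":[0,0,0],"grip":0.07},{"travel":[0,0,0.035],"delta_rot":[0,0,0],"grip":0.06},{"travel":[0,0,0.014],"delta_rot":[0,0,0],"grip":0.055},{"travel":[0,0,0],"delta_rot":[0,0,0],"grip":0.04}])

```text
time_s: 8.38
tcp_pos: [0.4376, -0.0724, 0.023]
tool_rot: [-3.142, 0.001, -0.242]
contact_force: [-0.2, -0.1, 0.5]
width: 0.467
```

Emit:
drive_tool(targets=[{"travel":[0,0,0],"delta_rot":[0,0,0],"grip":0.015},{"travel":[0,0,0],"delta_rot":[0,0,0],"grip":0.015},{"travel":[0,0,0],"delta_rot":[0,0,0],"grip":0.015},{"travel":[0,0,0],"delta_rot":[0,0,0],"grip":0.015}])

```text
time_s: 8.88
tcp_pos: [0.4384, -0.0729, 0.0244]
tool_rot: [3.142, -0.002, -0.243]
contact_force: [-0.8, -0.5, 8.4]
width: 0.3
```

Run:
```python
from wr import *
s=env.sense();print(s['width']*85.4,s['time_s'])
T=tcpT();T[2,3]+=.13;print('after lift .13:');plan([.6116,-.1400,.15],.5,4,T)
```

```text
25.65569973980301 8.875
after lift .13:
([0.046, 0.006, 0.001], [0.0, -0.0, -3.6])
([0.046, 0.009, 0.001], [0.0, -0.0, -3.6])
([0.045, 0.012, 0.001], [0.0, -0.0, -3.6])
([0.044, 0.014, 0.001], [0.0, -0.0, -3.6])
start [ 0.4384 -0.0729  0.1544] [ 1.800e+02 -1.300e-01 -1.393e+01]
```

Emit:
drive_tool(targets=[{"travel":[0,0,-0.03],"delta_rot":[0,0,0],"grip":0.015},{"travel":[0,0,-0.05],"delta_rot":[0,0,0],"grip":0.015},{"travel":[0,0,-0.05],"delta_rot":[0,0,0],"grip":0.015}])

```text
time_s: 9.25
tcp_pos: [0.4369, -0.0727, 0.155]
tool_rot: [-3.142, 0.0, -0.243]
contact_force: [1.2, -1.3, -0.9]
width: 0.3
```

Emit:
drive_tool(targets=[{"travel":[0.045,0.006,0.001],"delta_rot":[0,0,-3.6],"grip":0.015},{"travel":[0.045,0.009,0.001],"delta_rot":[0,0,-3.6],"grip":0.015},{"travel":[0.045,0.012,0.001],"delta_rot":[0,0,-3.6],"grip":0.015},{"travel":[0.043,0.014,0.001],"delta_rot":[0,0,-3.6],"grip":0.015},{"travel":[0,0,0],"delta_rot":[0,0,0],"grip":0.015}])

```text
time_s: 9.88
tcp_pos: [0.6099, -0.1413, 0.1491]
tool_rot: [-3.141, -0.002, 0.007]
contact_force: [-0.4, -0.1, -1.6]
width: 0.299
```

Emit:
drive_tool(targets=[{"travel":[0,0,0],"delta_rot":[0,0,0],"grip":0.015},{"travel":[0,0,0],"delta_rot":[0,0,0],"grip":0.015}])

```text
time_s: 10.12
tcp_pos: [0.6066, -0.1392, 0.1495]
tool_rot: [3.141, 0.001, 0.009]
contact_force: [-0.9, -0.1, -0.4]
width: 0.298
```

```bash
cat >> wr.py <<'E'
def label(ci,im,c,ztop_above):
    """white top label of a held stamp -> centre in the tool frame"""
    T=tcpT();P=np.array([[x,y,-ztop_above] for x in(-.5,.5) for y in(-.5,.5)])*[D[c][0],D[c][1]+.01,1]
    u=proj(ci,(T@np.c_[P,np.ones(4)].T).T[:,:3]);l,t=u.min(0).astype(int)+2;r,b=u.max(0).astype(int)-2
    h=cv2.cvtColor(im,cv2.COLOR_BGR2HSV)[t:b,l:r];m=((h[...,1]<60)&(h[...,2]>110)).astype('u1')
    n,L,st,_=cv2.connectedComponentsWithStats(cv2.morphologyEx(m,cv2.MORPH_CLOSE,np.ones((9,9))));st=st[1+np.argmax(st[1:,4])]
    uv=(l+st[0]+(st[2]-1)/2,t+st[1]+(st[3]-1)/2);Q=ray(ci,uv,T[2,3]+ztop_above)
    print('label px',uv,st[2:4],'tool xy',(np.linalg.inv(T)@np.r_[Q,1])[:2].round(4))
E
python3 - <<'E'
from wr import *
ci,im=grab('w5');s=env.sense();print(s['time_s'],s['tcp_pos'],s['width'],s['tool_rot'])
label(ci,im,'red',.058-.0244)
E
```

```text
10.175 [ 0.60681753 -0.13929924  0.14960621] 0.29977507811819637 [3.14135016e+00 3.14527486e-04 8.93508085e-03]
label px (np.float64(321.0), np.float64(356.0)) [77 85] tool xy [-0.0003  0.0036]
```

View pics/w5.png

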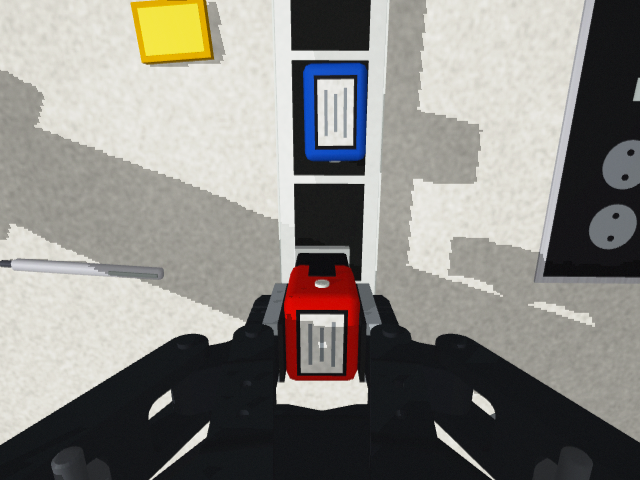

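The wrist picture shows red held square. The true label outline is columns 297–348, rows 310–376, so its centre is (322,343) and the stamp is about 1.2 mm to +y of the TCP. My label script's mask had leaked, so I use the read-off value. I correct for the offset while lowering to pad d.

Emit:
drive_tool(targets=[{"travel":[0.003,0.001,0.035],"delta_rot":[0,0,0],"grip":0.015},{"travel":[0.002,0.001,0.035],"delta_rot":[0,0,0],"grip":0.015},{"travel":[0,0,0.014],"delta_rot":[0,0,0],"grip":0.015},{"travel":[0,0,0],"delta_rot":[0,0,0],"grip":0.015},{"travel":[0,0,0],"delta_rot":[0,0,0],"grip":0.015}])

```text
time_s: 10.8
tcp_pos: [0.6136, -0.1417, 0.0668]
tool_rot: [3.141, -0.002, 0.009]
contact_force: [-0.1, 0.6, 0.4]
width: 0.3
```

Emit:
drive_tool(targets=[{"travel":[0,0,0],"delta_rot":[0,0,0],"grip":0.015}])

```text
time_s: 10.92
tcp_pos: [0.6136, -0.1418, 0.0667]
tool_rot: [3.141, -0.002, 0.008]
contact_force: [-0.5, 0.1, -0.9]
width: 0.302
```

Emit:
drive_tool(targets=[{"travel":[-0.002,-0.0005,0.005],"delta_rot":[0,0,0],"grip":0.015},{"travel":[0,0,0.002],"delta_rot":[0,0,0],"grip":0.015},{"travel":[0,0,0],"delta_rot":[0,0,0],"grip":0.015},{"travel":[0,0,0],"delta_rot":[0,0,0],"grip":0.015}])

```text
time_s: 11.42
tcp_pos: [0.6105, -0.1413, 0.0585]
tool_rot: [3.141, 0.0, 0.008]
contact_force: [-1.3, -0.6, 4.7]
width: 0.299
```

Emit:
drive_tool(targets=[{"travel":[0,0,0.001],"delta_rot":[0,0,0],"grip":0.015},{"travel":[0,0,0],"delta_rot":[0,0,0],"grip":0.015}])

```text
time_s: 11.68
tcp_pos: [0.6106, -0.1412, 0.0585]
tool_rot: [3.141, 0.0, 0.008]
contact_force: [-4.9, -0.1, 12.7]
width: 0.299
```

Emit:
drive_tool(targets=[{"travel":[0,0,-0.001],"delta_rot":[0,0,0],"grip":0.015},{"travel":[0,0,0],"delta_rot":[0,0,0],"grip":0.045},{"travel":[0,0,0],"delta_rot":[0,0,0],"grip":0.055},{"travel":[0,0,0],"delta_rot":[0,0,0],"grip":0.06}])

```text
time_s: 12.18
tcp_pos: [0.6107, -0.1412, 0.0581]
tool_rot: [-3.141, 0.0, 0.009]
contact_force: [-0.6, -0.2, -0.3]
width: 0.703
```

Emit:
drive_tool(targets=[{"travel":[0,0,-0.02],"delta_rot":[0,0,0],"grip":0.065},{"travel":[0,0,-0.05],"delta_rot":[0,0,0],"grip":0.07},{"travel":[0,0,-0.05],"delta_rot":[0,0,0],"grip":0.0854},{"travel":[0,0,0],"delta_rot":[0,0,0],"grip":0.0854}])

```text
time_s: 12.68
tcp_pos: [0.6141, -0.1413, 0.1846]
tool_rot: [3.14, -0.01, 0.008]
contact_force: [0.2, -0.6, 0.3]
width: 1.002
```

Run:
```python
from wr import *
ci,im=grab('w6');s=env.sense();print(s['time_s'],s['tcp_pos'],s['width'])
locate(ci,im,'red',(.6110,-.1400),.034);locate(ci,im,'blue',(.6122,-.0600),.034);pads(ci,im,PADS)
plan([.4294,.065,.20],-19.3,5)
```

```text
12.725 [ 0.61234995 -0.1413532   0.18180388] 1.000159298628261
red [ 0.6108 -0.1406] 0.2 f 0.068 px 1243 hullbox [296. 206.] [335. 261.]
blue [ 0.6124 -0.06  ] 181.5 f 0.024 px 2470 hullbox [291.  69.] [345. 153.]
a out
b out
pad c [ 0.611  -0.0603] 0.47 f 0.013 th 70 px 4797
pad d [ 0.6115 -0.14  ] 180.44 f 0.013 th 70 px 4358
([-0.036, -0.042, -0.004], [0.0, -0.1, 4.0])
([-0.039, -0.039, -0.004], [0.0, -0.1, 4.0])
([-0.042, -0.036, -0.004], [0.0, -0.1, 4.0])
([-0.044, -0.033, -0.004], [0.0, -0.1, 4.0])
([-0.046, -0.03, -0.004], [0.0, -0.1, 4.0])
start [ 0.6123 -0.1414  0.1818] [179.93  -0.32   0.48]
```

Red stands within 1 mm of the middle of pad d. Next is green.

Emit:
drive_tool(targets=[{"travel":[-0.036,-0.042,-0.004],"delta_rot":[0,0,4],"grip":0.0854},{"travel":[-0.039,-0.039,-0.004],"delta_rot":[0,0,4],"grip":0.0854},{"travel":[-0.042,-0.036,-0.004],"delta_rot":[0,0,4],"grip":0.0854},{"travel":[-0.044,-0.033,-0.004],"delta_rot":[0,0,4],"grip":0.0854},{"travel":[-0.046,-0.03,-0.004],"delta_rot":[0,0,4],"grip":0.0854}])

```text
time_s: 13.35
tcp_pos: [0.426, 0.0663, 0.1979]
tool_rot: [3.141, 0.001, -0.343]
contact_force: [-0.2, 0.7, 0.0]
width: 1.0
```

Emit:
drive_tool(targets=[{"travel":[0,0,0],"delta_rot":[0,0,0],"grip":0.0854},{"travel":[0,0,0],"delta_rot":[0,0,0],"grip":0.0854},{"travel":[0,0,0],"delta_rot":[0,0,0],"grip":0.0854}])

```text
time_s: 13.72
tcp_pos: [0.4285, 0.0643, 0.198]
tool_rot: [3.141, 0.001, -0.342]
contact_force: [0.5, -0.2, 0.1]
width: 0.998
```

Run:
```python
from wr import *
ci,im=grab('w7');s=env.sense();print(s['time_s'],s['tcp_pos'],s['width'],s['joint_pos'])
p=locate(ci,im,'green',(.4294,.065));a=np.degrees(p[2])%180;a-=180*(a>90)
pads(ci,im,PADS);plan([p[0],p[1],.042],a,1)
```

```text
13.775 [0.42856634 0.06431407 0.19796159] 1.002822372389128 [ 0.19961051  0.15733759 -0.53279921  2.1109614   0.10148654  0.89792161
 -0.73373343]
green [0.4288 0.0662] 162.0 f 0.065 px 2116 hullbox [296. 182.] [345. 266.]
pad a [0.6095 0.0998] 0.34 f 0.021 th 70 px 6297
pad b [0.6098 0.0204] 0.37 f 0.024 th 70 px 5140
pad c [ 0.6105 -0.059 ] 180.33 f 0.128 th 70 px 3916
pad d [ 0.6155 -0.1371] 181.96 f 0.204 th 70 px 3930
([-0.0003, -0.0019, 0.156], [0.0, 0.0, -1.7])
start [0.4286 0.0643 0.198 ] [ 1.800e+02  4.000e-02 -1.963e+01]
```

View pics/w7.png

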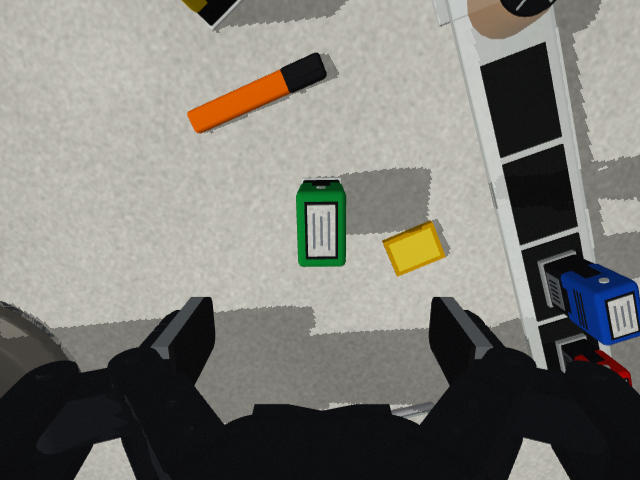

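The wrist picture shows green at (321,225), aligned with the jaws. The yellow pad at (415,248) and the highlighter at (258,92) lie outside the finger path at grip height. Pads a and b are clear.

Emit:
drive_tool(targets=[{"travel":[0,-0.002,0.04],"delta_rot":[0,0,-1],"grip":0.075},{"travel":[0,0,0.055],"delta_rot":[0,0,0],"grip":0.065},{"travel":[0,0,0.045],"delta_rot":[0,0,0],"grip":0.06},{"travel":[0,0,0.017],"delta_rot":[0,0,0],"grip":0.055},{"travel":[0,0,0],"delta_rot":[0,0,0],"grip":0.045}], force=50)

```text
time_s: 14.4
tcp_pos: [0.428, 0.0665, 0.0399]
tool_rot: [3.14, 0.003, -0.324]
contact_force: [-0.0, 0.0, -0.1]
width: 0.528
```

Emit:
drive_tool(targets=[{"travel":[0,0,0],"delta_rot":[0,0,0],"grip":0.025},{"travel":[0,0,0],"delta_rot":[0,0,0],"grip":0.025},{"travel":[0,0,0],"delta_rot":[0,0,0],"grip":0.025},{"travel":[0,0,0],"delta_rot":[0,0,0],"grip":0.025}])

```text
time_s: 14.9
tcp_pos: [0.429, 0.0671, 0.0417]
tool_rot: [-3.141, -0.001, -0.323]
contact_force: [-0.0, -0.0, -1.5]
width: 0.414
```

Run:
```python
from wr import *
s=env.sense();print(s['width']*85.4,s['time_s'])
T=tcpT();T[2,3]+=.13;print('after lift .13:');plan([.6105,.0197,.175],.5,4,T)
```

```text
35.3552473636076 14.9
after lift .13:
([0.047, -0.003, -0.001], [-0.0, -0.0, -4.8])
([0.047, 0.001, -0.001], [-0.0, -0.0, -4.8])
([0.047, 0.005, -0.001], [-0.0, -0.0, -4.8])
([0.046, 0.008, -0.001], [-0.0, -0.0, -4.8])
start [0.429  0.0671 0.1717] [-1.7998e+02 -4.0000e-02 -1.8520e+01]
```

Emit:
drive_tool(targets=[{"travel":[0,0,-0.03],"delta_rot":[0,0,0],"grip":0.025},{"travel":[0,0,-0.05],"delta_rot":[0,0,0],"grip":0.025},{"travel":[0,0,-0.05],"delta_rot":[0,0,0],"grip":0.025}])

```text
time_s: 15.28
tcp_pos: [0.4282, 0.0672, 0.1726]
tool_rot: [3.141, 0.001, -0.323]
contact_force: [1.3, 0.2, -1.9]
width: 0.418
```

Emit:
drive_tool(targets=[{"travel":[0.047,-0.003,-0.001],"delta_rot":[0,0,-4.8],"grip":0.025},{"travel":[0.047,0.001,-0.001],"delta_rot":[0,0,-4.8],"grip":0.025},{"travel":[0.047,0.005,-0.001],"delta_rot":[0,0,-4.8],"grip":0.025},{"travel":[0.045,0.008,-0.001],"delta_rot":[0,0,-4.8],"grip":0.025},{"travel":[0,0,0],"delta_rot":[0,0,0],"grip":0.025}])

```text
time_s: 15.9
tcp_pos: [0.6121, 0.0179, 0.1748]
tool_rot: [-3.141, -0.001, 0.009]
contact_force: [-0.1, 0.2, -1.7]
width: 0.416
```

Emit:
drive_tool(targets=[{"travel":[0,0,0],"delta_rot":[0,0,0],"grip":0.025},{"travel":[0,0,0],"delta_rot":[0,0,0],"grip":0.025},{"travel":[0,0,0],"delta_rot":[0,0,0],"grip":0.025}])

```text
time_s: 16.27
tcp_pos: [0.6089, 0.0199, 0.1756]
tool_rot: [3.141, 0.0, 0.013]
contact_force: [0.1, -0.3, -1.1]
width: 0.413
```

Run:
```python
from wr import *
ci,im=grab('w8');s=env.sense();print(s['time_s'],s['tcp_pos'],s['width'],s['tool_rot'])
pads(ci,im,PADS)
T=tcpT()
for y in(-.022,0,.022):print(y,proj(ci,(T@[0,y,-(.086-.0417),1])[None,:3]).round(1))
```

```text
16.325 [0.60910808 0.01983853 0.17559867] 0.42033231249332154 [ 3.14125626e+00 -1.38847050e-04  1.25735157e-02]
pad a [0.61   0.0997] 180.3 f 0.014 th 70 px 6926
pad b [ 0.6044 -0.003 ] 90.74 f 0.329 th 70 px 3273
pad c [ 0.6044 -0.0741] 90.76 f 0.684 th 70 px 539
pad d [ 0.608  -0.1747] 99.38 f 0.48 th 70 px 1329
-0.022 [[321.8 301.2]]
0 [[321.8 365.9]]
0.022 [[321.8 424. ]]
```

View pics/w8.png

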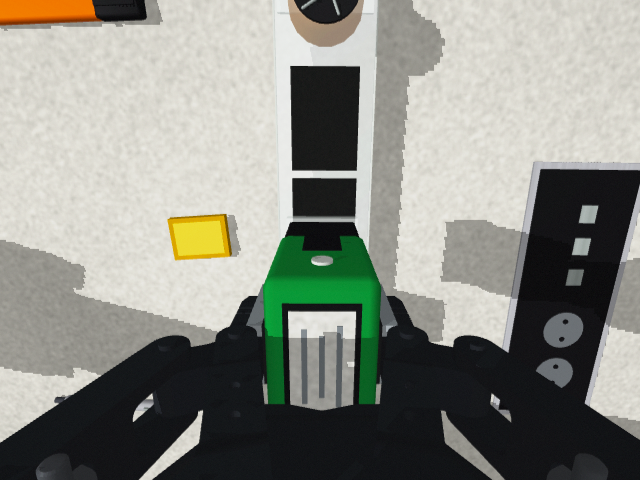

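The wrist picture shows green held square, with its label's top edge at row 306. That matches the grasp-time measurement, with the stamp about 1 mm to -y of the TCP. Pad a (325,118) is clear. Lowering to pad b.

Emit:
drive_tool(targets=[{"travel":[0.001,-0.001,0.04],"delta_rot":[0,0,0],"grip":0.025},{"travel":[0,0,0.036],"delta_rot":[0,0,0],"grip":0.025},{"travel":[0,0,0.014],"delta_rot":[0,0,0],"grip":0.025},{"travel":[0,0,0],"delta_rot":[0,0,0],"grip":0.025},{"travel":[0,0,0],"delta_rot":[0,0,0],"grip":0.025}])

```text
time_s: 16.95
tcp_pos: [0.6118, 0.0209, 0.0868]
tool_rot: [-3.141, -0.002, 0.012]
contact_force: [-0.2, -0.3, -0.8]
width: 0.412
```

Emit:
drive_tool(targets=[{"travel":[0,0,0],"delta_rot":[0,0,0],"grip":0.025}])

```text
time_s: 17.08
tcp_pos: [0.6116, 0.0207, 0.0868]
tool_rot: [-3.142, -0.002, 0.012]
contact_force: [-0.1, 0.8, -0.7]
width: 0.411
```

Emit:
drive_tool(targets=[{"travel":[0,0,0.007],"delta_rot":[0,0,0],"grip":0.025},{"travel":[0,0,0.003],"delta_rot":[0,0,0],"grip":0.025},{"travel":[0,0,0],"delta_rot":[0,0,0],"grip":0.025},{"travel":[0,0,0],"delta_rot":[0,0,0],"grip":0.025}])

```text
time_s: 17.58
tcp_pos: [0.6107, 0.0206, 0.0755]
tool_rot: [3.141, -0.0, 0.012]
contact_force: [-0.7, -0.8, 3.2]
width: 0.419
```

Emit:
drive_tool(targets=[{"travel":[0,0,0.001],"delta_rot":[0,0,0],"grip":0.025},{"travel":[0,0,0],"delta_rot":[0,0,0],"grip":0.025}])

```text
time_s: 17.82
tcp_pos: [0.6107, 0.0206, 0.0754]
tool_rot: [3.141, -0.0, 0.012]
contact_force: [-3.6, 0.1, 9.9]
width: 0.416
```

Emit:
drive_tool(targets=[{"travel":[0,0,-0.001],"delta_rot":[0,0,0],"grip":0.025},{"travel":[0,0,0],"delta_rot":[0,0,0],"grip":0.05},{"travel":[0,0,0],"delta_rot":[0,0,0],"grip":0.06},{"travel":[0,0,0],"delta_rot":[0,0,0],"grip":0.068}])

```text
time_s: 18.32
tcp_pos: [0.6106, 0.0206, 0.0751]
tool_rot: [-3.142, 0.0, 0.012]
contact_force: [-0.9, 0.6, 0.1]
width: 0.795
```

Emit:
drive_tool(targets=[{"travel":[0,0,-0.02],"delta_rot":[0,0,0],"grip":0.07},{"travel":[0,0,-0.05],"delta_rot":[0,0,0],"grip":0.075},{"travel":[0,0,-0.05],"delta_rot":[0,0,0],"grip":0.0854},{"travel":[0,0,0],"delta_rot":[0,0,0],"grip":0.0854},{"travel":[0,0,0],"delta_rot":[0,0,0],"grip":0.0854}])

```text
time_s: 18.95
tcp_pos: [0.6105, 0.0205, 0.196]
tool_rot: [3.141, -0.001, 0.012]
contact_force: [0.2, 0.3, -0.7]
width: 1.003
```

Run:
```python
from wr import *
ci,im=grab('w9');s=env.sense();print(s['time_s'],s['tcp_pos'],s['width'])
locate(ci,im,'green',(.6107,.0197),.034);pads(ci,im,PADS)
plan([.401,.277,.22],19.7,6)
```

```text
19.0 [0.60996644 0.02036471 0.1949231 ] 0.999921166138226
green [0.6103 0.0198] 180.7 f 0.05 px 2961 hullbox [293. 192.] [350. 289.]
pad a [0.61   0.0994] 0.38 f 0.014 th 70 px 6003
pad b [0.6104 0.02  ] 0.39 f 0.091 th 70 px 1673
pad c [ 0.611  -0.0599] 0.83 f 0.056 th 70 px 2603
pad d [ 0.6123 -0.1382] 2.35 f 0.137 th 70 px 2978
([-0.034, -0.043, -0.004], [0.0, 0.0, -3.2])
([-0.032, -0.045, -0.004], [0.0, 0.0, -3.2])
([-0.029, -0.047, -0.004], [0.0, 0.0, -3.2])
([-0.027, -0.048, -0.004], [0.0, 0.0, -3.2])
([-0.024, -0.05, -0.004], [0.0, 0.0, -3.2])
([-0.021, -0.051, -0.004], [0.0, 0.0, -3.2])
start [0.61   0.0204 0.1949] [1.7998e+02 6.0000e-02 6.9000e-01]
```

Green is within 0.5 mm of the middle of pad b. Now yellow.

Emit:
drive_tool(targets=[{"travel":[-0.034,-0.043,-0.004],"delta_rot":[0,0,-3.2],"grip":0.0854},{"travel":[-0.032,-0.045,-0.004],"delta_rot":[0,0,-3.2],"grip":0.0854},{"travel":[-0.029,-0.047,-0.004],"delta_rot":[0,0,-3.2],"grip":0.0854},{"travel":[-0.027,-0.048,-0.004],"delta_rot":[0,0,-3.2],"grip":0.0854},{"travel":[-0.024,-0.05,-0.004],"delta_rot":[0,0,-3.2],"grip":0.0854}])

```text
time_s: 19.62
tcp_pos: [0.4345, 0.235, 0.2144]
tool_rot: [3.141, 0.002, 0.293]
contact_force: [0.7, 1.0, -0.3]
width: 1.003
```

Emit:
drive_tool(targets=[{"travel":[-0.021,-0.051,-0.004],"delta_rot":[0,0,-3.2],"grip":0.0854},{"travel":[0,0,0],"delta_rot":[0,0,0],"grip":0.0854},{"travel":[0,0,0],"delta_rot":[0,0,0],"grip":0.0854},{"travel":[0,0,0],"delta_rot":[0,0,0],"grip":0.0854}])

```text
time_s: 20.12
tcp_pos: [0.4024, 0.2757, 0.2186]
tool_rot: [3.141, 0.001, 0.344]
contact_force: [-1.0, -0.1, 0.4]
width: 0.999
```

Run:
```python
from wr import *
ci,im=grab('w10');s=env.sense();print(s['time_s'],s['tcp_pos'],s['width'],s['joint_pos'])
p=locate(ci,im,'yellow',(.401,.277));a=np.degrees(p[2])%180;a-=180*(a>90)
plan([p[0],p[1],.053],a,1)
```

```text
20.175 [0.40238927 0.27586389 0.218727  ] 1.0044458806795435 [-0.05962042  0.269344   -0.77327008  1.96432664  0.22334291  0.99494719
 -0.59341635]
yellow [0.4005 0.2787] 20.3 f 0.043 px 2898 hullbox [293. 172.] [348. 269.]
([-0.0006, -0.0034, 0.1657], [0.0, 0.1, -0.6])
start [0.4024 0.2759 0.2187] [1.7997e+02 6.0000e-02 1.9730e+01]
```

View pics/w10.png

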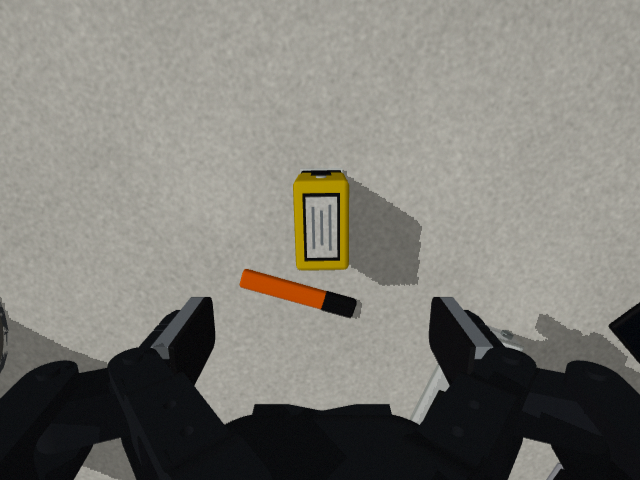

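The wrist picture shows yellow at (321,221), aligned. The highlighter at (300,292) lies low, below the fingers' final height.

Emit:
drive_tool(targets=[{"travel":[-0.001,-0.003,0.045],"delta_rot":[0,0,0],"grip":0.08},{"travel":[0,0,0.055],"delta_rot":[0,0,0],"grip":0.075},{"travel":[0,0,0.048],"delta_rot":[0,0,0],"grip":0.07},{"travel":[0,0,0.018],"delta_rot":[0,0,0],"grip":0.06},{"travel":[0,0,0],"delta_rot":[0,0,0],"grip":0.05}], force=60)

```text
time_s: 20.8
tcp_pos: [0.3997, 0.2792, 0.0529]
tool_rot: [3.141, 0.002, 0.346]
contact_force: [-0.3, 0.2, -0.4]
width: 0.584
```

Emit:
drive_tool(targets=[{"travel":[0,0,0],"delta_rot":[0,0,0],"grip":0.03},{"travel":[0,0,0],"delta_rot":[0,0,0],"grip":0.03},{"travel":[0,0,0],"delta_rot":[0,0,0],"grip":0.03},{"travel":[0,0,0],"delta_rot":[0,0,0],"grip":0.03}])

```text
time_s: 21.3
tcp_pos: [0.4006, 0.2801, 0.0545]
tool_rot: [3.142, -0.002, 0.347]
contact_force: [-0.3, -1.1, 8.0]
width: 0.473
```

Run:
```python
from wr import *
s=env.sense();print(s['width']*85.4,s['time_s'])
T=tcpT();T[2,3]+=.13;print('after lift .13:');plan([.610,.0998,.185],.5,5,T)
```

```text
40.375560934761744 21.3
after lift .13:
([0.027, 0.048, -0.0], [-0.0, -0.0, 3.9])
([0.03, 0.046, -0.0], [-0.0, -0.0, 3.9])
([0.033, 0.044, -0.0], [-0.0, -0.0, 3.9])
([0.036, 0.042, -0.0], [-0.0, -0.0, 3.9])
([0.039, 0.039, -0.0], [-0.0, -0.0, 3.9])
start [0.4006 0.2801 0.1845] [ 1.800e+02 -1.200e-01  1.986e+01]
```

Emit:
drive_tool(targets=[{"travel":[0,0,-0.03],"delta_rot":[0,0,0],"grip":0.03},{"travel":[0,0,-0.05],"delta_rot":[0,0,0],"grip":0.03},{"travel":[0,0,-0.05],"delta_rot":[0,0,0],"grip":0.03}])

```text
time_s: 21.68
tcp_pos: [0.3993, 0.2794, 0.1847]
tool_rot: [3.142, 0.001, 0.347]
contact_force: [1.0, -0.0, -0.7]
width: 0.475
```

Emit:
drive_tool(targets=[{"travel":[0.027,0.048,0],"delta_rot":[0,0,3.9],"grip":0.03},{"travel":[0.03,0.046,0],"delta_rot":[0,0,3.9],"grip":0.03},{"travel":[0.033,0.044,0],"delta_rot":[0,0,3.9],"grip":0.03},{"travel":[0.036,0.042,0],"delta_rot":[0,0,3.9],"grip":0.03},{"travel":[0.039,0.039,0],"delta_rot":[0,0,3.9],"grip":0.03}])

```text
time_s: 22.3
tcp_pos: [0.6089, 0.0978, 0.1836]
tool_rot: [3.142, -0.0, 0.004]
contact_force: [1.1, 0.8, -1.7]
width: 0.472
```

Emit:
drive_tool(targets=[{"travel":[0,0,0],"delta_rot":[0,0,0],"grip":0.03},{"travel":[0,0,0],"delta_rot":[0,0,0],"grip":0.03},{"travel":[0,0,0],"delta_rot":[0,0,0],"grip":0.03},{"travel":[0,0,0],"delta_rot":[0,0,0],"grip":0.03}])

```text
time_s: 22.8
tcp_pos: [0.6072, 0.1003, 0.1835]
tool_rot: [-3.141, -0.0, 0.009]
contact_force: [-0.4, -0.2, -1.5]
width: 0.473
```

Run:
```python
from wr import *
ci,im=grab('w11');s=env.sense();print(s['time_s'],s['tcp_pos'],s['width'],s['tool_rot'])
T=tcpT()
for y in(-.035,-.026,0,.026):print(y,proj(ci,(T@[0,y,-(.100-.0545),1])[None,:3]).round(1))
```

```text
22.85 [0.60732704 0.10006402 0.18352369] 0.47209868616606454 [-3.14156930e+00 -1.01211141e-04  8.29627626e-03]
-0.035 [[321.8 261.3]]
-0.026 [[321.7 290.8]]
0 [[321.7 368.6]]
0.026 [[321.6 437.1]]
```

View pics/w11.png

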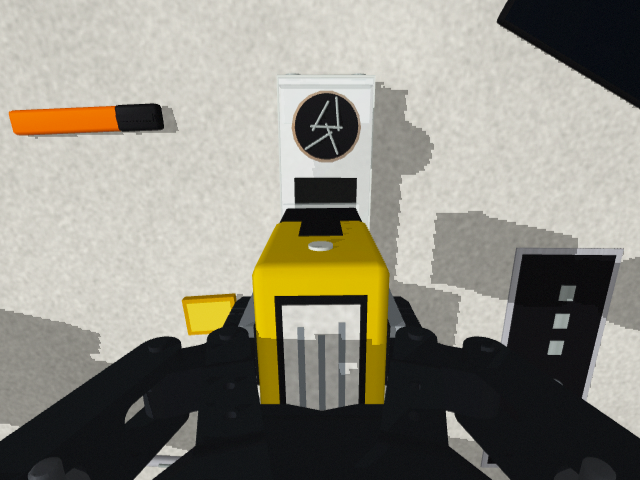

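The wrist picture shows yellow held square, with its label's white edge at row 303, so the stamp is about 2 mm to -y of the TCP. The pot is at (327,127). Lowering to pad a with that correction.

Emit:
drive_tool(targets=[{"travel":[0.002,-0.0015,0.038],"delta_rot":[0,0,0],"grip":0.03},{"travel":[0,0,0.033],"delta_rot":[0,0,0],"grip":0.03},{"travel":[0,0,0.012],"delta_rot":[0,0,0],"grip":0.03},{"travel":[0,0,0],"delta_rot":[0,0,0],"grip":0.03},{"travel":[0,0,0],"delta_rot":[0,0,0],"grip":0.03}])

```text
time_s: 23.48
tcp_pos: [0.6108, 0.1012, 0.1018]
tool_rot: [-3.141, -0.002, 0.007]
contact_force: [1.0, 0.1, -1.2]
width: 0.472
```

Emit:
drive_tool(targets=[{"travel":[0,0,0],"delta_rot":[0,0,0],"grip":0.03}])

```text
time_s: 23.6
tcp_pos: [0.6107, 0.101, 0.1017]
tool_rot: [-3.141, -0.002, 0.007]
contact_force: [-0.1, -0.1, -1.8]
width: 0.477
```

Emit:
drive_tool(targets=[{"travel":[0,-0.0005,0.008],"delta_rot":[0,0,0],"grip":0.03},{"travel":[0,0,0.004],"delta_rot":[0,0,0],"grip":0.03},{"travel":[0,0,0],"delta_rot":[0,0,0],"grip":0.03},{"travel":[0,0,0],"delta_rot":[0,0,0],"grip":0.03}])

```text
time_s: 24.1
tcp_pos: [0.6098, 0.1013, 0.0886]
tool_rot: [3.141, -0.0, 0.007]
contact_force: [-1.4, -1.4, 5.4]
width: 0.477
```

Emit:
drive_tool(targets=[{"travel":[0,0,0.001],"delta_rot":[0,0,0],"grip":0.03},{"travel":[0,0,0],"delta_rot":[0,0,0],"grip":0.03}])

```text
time_s: 24.35
tcp_pos: [0.6099, 0.1013, 0.0886]
tool_rot: [3.141, -0.0, 0.007]
contact_force: [-5.2, -0.8, 13.1]
width: 0.474
```

Emit:
drive_tool(targets=[{"travel":[0,0,-0.001],"delta_rot":[0,0,0],"grip":0.03},{"travel":[0,0,0],"delta_rot":[0,0,0],"grip":0.055},{"travel":[0,0,0],"delta_rot":[0,0,0],"grip":0.065},{"travel":[0,0,0],"delta_rot":[0,0,0],"grip":0.075}])

```text
time_s: 24.85
tcp_pos: [0.6098, 0.1013, 0.0881]
tool_rot: [-3.141, 0.0, 0.007]
contact_force: [-0.1, 1.1, -0.0]
width: 0.878
```

Emit:
drive_tool(targets=[{"travel":[0,0,-0.02],"delta_rot":[0,0,0],"grip":0.075},{"travel":[0,0,-0.05],"delta_rot":[0,0,0],"grip":0.08},{"travel":[0,0,-0.055],"delta_rot":[0,0,0],"grip":0.0854},{"travel":[0,0,0],"delta_rot":[0,0,0],"grip":0.0854},{"travel":[0,0,0],"delta_rot":[0,0,0],"grip":0.0854}])

```text
time_s: 25.48
tcp_pos: [0.6098, 0.1011, 0.2141]
tool_rot: [3.141, -0.001, 0.007]
contact_force: [-0.0, 0.6, -0.7]
width: 0.998
```

Run:
```python
from wr import *
ci,im=grab('w12');s=env.sense();print(s['time_s'],s['tcp_pos'],s['width'],s['contact_force'])
locate(ci,im,'yellow',(.61,.0997),.034);locate(ci,im,'green',(.6103,.0198),.034);pads(ci,im,PADS)
cv2.imwrite('pics/s2.png',env.snapshot('scene'))
```

```text
25.525 [0.60930795 0.10090665 0.21306506] 1.0012138176106138 [ 0.61394471 -0.06208132 -0.68323157]
yellow [0.6096 0.0998] 0.8 f 0.041 px 3878 hullbox [288. 183.] [352. 297.]
green [0.6104 0.0199] 0.4 f 0.166 px 2196 hullbox [297. 297.] [346. 377.]
pad a [0.6101 0.0996] 0.39 f 0.813 th 70 px 495
pad b [ 0.6108 -0.0172] 180.38 f 0.475 th 70 px 716
pad c [ 0.611  -0.0593] 180.53 f 0.059 th 70 px 1347
pad d [ 0.6114 -0.1378] 1.32 f 0.218 th 70 px 3143
```

View pics/w12.png

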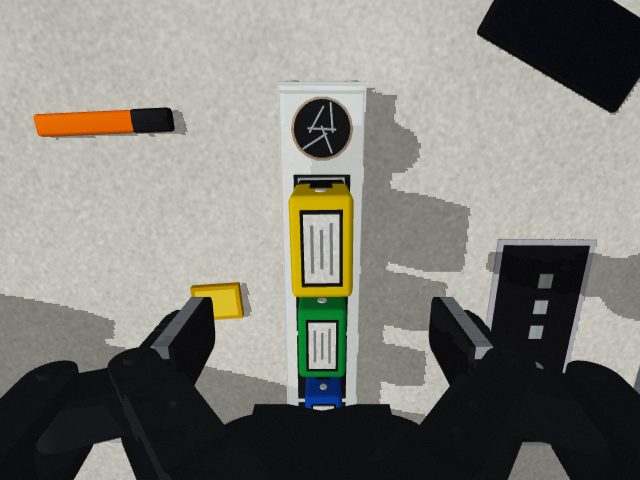

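The wrist picture shows yellow (321,245), green (322,340) and blue (323,390) in a straight row, with the pot untouched. One outside look to finish.

View pics/s2.png

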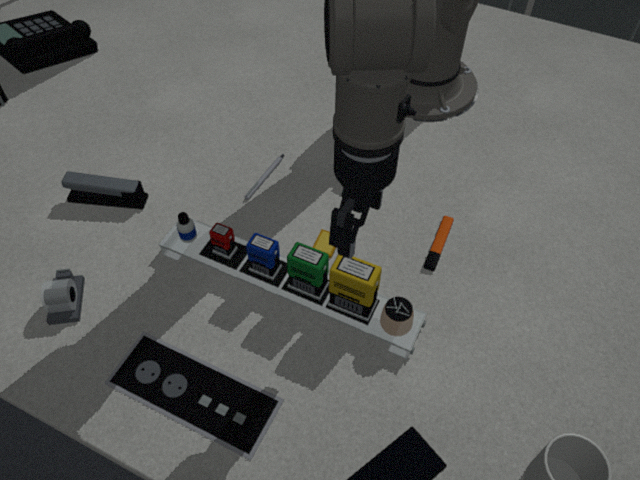

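The scene picture shows red (223,240), blue (263,253), green (308,268) and yellow (355,285) upright on their pads. The bottle at (186,226) stands where it was, and the gripper is clear. Handing in.

```bash
python3 -c "
from plant import env
print(env.sense()['contact_force']);print(env.job_done())"
```

```text
[-0.55474978  0.63203965  0.32513365]
the job is handed in; nothing more can be done
None
```

The four stamps are back on the bench in size order and the job is handed in, at about 25.6 s. From the ink bottle to the clip pot they stand red on bay_d, blue on bay_c, green on bay_b and yellow on bay_a.

- **Position:** the wrist camera put each stamp after release within about 1.4 mm of its pad's centre and about 1° of the bench's direction. Blue was the farthest off.
- **Final picture:** the last scene picture shows all four upright and the ink bottle where it stood before. The gripper was open and clear of everything, with contact force near zero.
- **Forces:** the highest force I read was about 30 N, when blue was set down. That was taken only at the end of each move, so brief peaks between readings are not covered.
- **Disagreements:**
  - The scene and top cameras differed by about 4 mm along the bench, so I used the wrist camera for the pads.
  - Pad fits were unreliable where a stamp or the gripper covered the pad, and I ignored those.
  - My label-finding script was off by about 5 mm once, for red. From then on I read the label by eye and checked it against the grasp.

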